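Count to the third gap and file the pill box

ROBOT

A 7-joint arm with a two-finger parallel gripper is mounted at the origin on the work surface. World frame = base frame: x ahead of the robot, y to its left, z up, the work surface at z = 0. Lengths are in mm, angles in rad, forces in N, time in s.
With the tool pointing down it reaches from about 425 to 950 mm from the base axis. Payload 16.7 kg.
Tool frame: the origin (TCP) lies midway between the tips of the shut fingers; the grasp point (between the pads) lies 19 mm behind it; z points along the fingers, y is the direction in which the jaws open and shut (so a half turn about z gives the same grasp; the last joint's range is limited). The gripper opens to 94 mm and grips with 3 to 60 N. Pads are 16 mm wide; open, the fingers measure 119 mm over their backs; the gripper's body (75 mm by 177 mm) begins 78 mm behind the grasp point.
Start: joints at [1.188, 0.426, 0.074, 1.606, -0.034, 1.111, -0.067], TCP at [155.695, -656.76, 205.467] pointing down, gripper open.
Joint ranges: [-2.85, 2.85], [-0.5, 2.14], [-1.23, 1.37], [0.21, 2.46], [-1.02, 4.16], [0.16, 2.05], [-2.73, 2.73]. Speed limits (rad/s): [1.89, 1.89, 2.39, 2.39, 3.01, 3.01, 3.01].

INTERFACE

Orientations are given as a unit quaternion [x, y, z, w].
In Python, from station import * gives the robot as it stands.
- The arm moves only by the shell command python3 -m crank 'ROWS' [FORCE]. ROWS is JSON, a list that holds one entry, the list of rows, each a list of 7 numbers: the shift along the tool's x, y, z in mm, then the turn, a rotation vector about the tool's x, y, z in rad, then the opening, from 0 (shut) to 1 (fully open). A call has 1 to 12 rows; each row shifts and turns the commanded pose from where the row before left it, along the tool's axes as they then stand; what a row does not reach is not made up. A row lasts 1/8 s, in which the tool goes at most 62.5 mm and 10.7 degrees, less where a joint would pass 70% of its speed; a pose out of reach is approached as far as the arm can. A call with a gripper value outside its range is refused whole. The fingers move at their own pace and stop on an object; FORCE is the grip in N (left out, the last holds). Time passes only in rows, so rows that do not move let the fingers close. It gives the time, the measured TCP pose, the force and the opening at its end, in the units of the state.
- observe(): the state, without advancing time (a new reading comes with each control period).
- get_image(name): name is "scene" or "top"; returns a dict with "color" (420x560x3 uint8, red, green, blue), "depth" (420x560 float32, mm along the optical axis (not along the pixel's ray), 0 where there is no reading), "K" (3x3 intrinsics, pixels), "extrinsics" (4x4, takes a point from world to camera coordinates). Camera axes: x right, y down, z forward; pixel columns grow to the right and rows downward; lengths in mm; the calibration is good to about 2 mm. A picture is of the moment at which its call begins.
- sign_off(): hands the job in, once; it reports no verdict.
The state is a dict: "time_s": time; "qpos": joint angles; "qvel": joint speeds; "effort": joint torques, N m; "ee_pos": TCP position; "tcp_rot": TCP orientation; "contact_force": force on the tool from outside, world axes, zero at the start; "wrist_torque": the same for the moment, N m; "gripper_width": finger opening in mm.
Only numpy, scipy, OpenCV 4.12 (cv2) and the standard library are available. Lean on these libraries where they do the work, as an engineer would, in place of code of your own. Each camera call takes 0.05 s, during which the arm holds its last target. There are 200 camera calls.

TASK

Count along the divider rack from the end where the tall turned post stands: run a fingertip along its brass rail, pressing down the first, second and third sprung lengths in that order and none beyond the third. Then push the round boxwood pill box across the marble, never lifting or tipping it, into that third gap until it is fully home against the back. Leave everything else standing where it is.

Things in the scene. Friction and masses are not known exactly. Their poses are not given: they have to be found in the camera images.
- rack: fixed walnut divider rack on the marble slab (slab top at z = 15 mm); origin at the middle of its underside. x points from the open mouths to the back, y along the row, z up. Back beam 318 mm long, x = -3 to +35 mm, 34 mm high, carries the brass rail. Seven dividers 6 mm thick, 30 mm high, 52 mm apart (middle one at y = 0), run forward from it to round noses at x = -35 mm (the mouths).
- finial: tall turned walnut post, with a 30 mm round head, 66 mm high, fixed on the slab just beyond one end of the rack (either end); counting starts at this end. Origin at the middle of its underside
- stub: small low walnut button, 14 mm across, 13 mm high, fixed just beyond the other end of the rack. Origin at the middle of its underside
- pillbox: turned boxwood pill box, round, 40 mm diameter, 29 mm high with a tiny lid knob (straight side up to 23 mm), about 60 g, loose on the marble in front of the rack. Origin at the middle of its underside, z up
- gap0 (a point): where the underside centre of a pill box lies when home in the end gap at y = +130 mm in the rack's frame: x = -23 mm there, on the marble; the six gaps follow every 52 mm along y. Each is 46 mm wide, 32 mm deep, without a floor; a box that is home sticks 8 mm out of the mouth
- rail0 (a point): top centre of the sprung length of brass rail behind the gap at y = +130 mm, at x = +16 mm in the rack's frame, 52 mm above the slab when up. It is 22 mm wide (rack's x) and 51 mm long (along the row): flat for the middle 20 mm, its ends bevelled down about 6.5 mm so that a pressing fingertip can run on to the next, 52 mm away
- leaf0 (a joint): how far the rail length at rail0 is pressed down, m: 0 up, 0.007 fully down; springs back by itself; takes about 1.2 N to start and 3.3 N fully down; pressing it 3 to 5 mm counts clearly
- rail1 (a point): top centre of the sprung length of brass rail behind the gap at y = +78 mm, at x = +16 mm in the rack's frame, 52 mm above the slab when up. It is 22 mm wide (rack's x) and 51 mm long (along the row): flat for the middle 20 mm, its ends bevelled down about 6.5 mm so that a pressing fingertip can run on to the next, 52 mm away
- leaf1 (a joint): how far the rail length at rail1 is pressed down, m: 0 up, 0.007 fully down; springs back by itself; takes about 1.2 N to start and 3.3 N fully down; pressing it 3 to 5 mm counts clearly
- rail2 (a point): top centre of the sprung length of brass rail behind the gap at y = +26 mm, at x = +16 mm in the rack's frame, 52 mm above the slab when up. It is 22 mm wide (rack's x) and 51 mm long (along the row): flat for the middle 20 mm, its ends bevelled down about 6.5 mm so that a pressing fingertip can run on to the next, 52 mm away
- leaf2 (a joint): how far the rail length at rail2 is pressed down, m: 0 up, 0.007 fully down; springs back by itself; takes about 1.2 N to start and 3.3 N fully down; pressing it 3 to 5 mm counts clearly
- rail3 (a point): top centre of the sprung length of brass rail behind the gap at y = -26 mm, at x = +16 mm in the rack's frame, 52 mm above the slab when up. It is 22 mm wide (rack's x) and 51 mm long (along the row): flat for the middle 20 mm, its ends bevelled down about 6.5 mm so that a pressing fingertip can run on to the next, 52 mm away
- leaf3 (a joint): how far the rail length at rail3 is pressed down, m: 0 up, 0.007 fully down; springs back by itself; takes about 1.2 N to start and 3.3 N fully down; pressing it 3 to 5 mm counts clearly
- rail4 (a point): top centre of the sprung length of brass rail behind the gap at y = -78 mm, at x = +16 mm in the rack's frame, 52 mm above the slab when up. It is 22 mm wide (rack's x) and 51 mm long (along the row): flat for the middle 20 mm, its ends bevelled down about 6.5 mm so that a pressing fingertip can run on to the next, 52 mm away
- leaf4 (a joint): how far the rail length at rail4 is pressed down, m: 0 up, 0.007 fully down; springs back by itself; takes about 1.2 N to start and 3.3 N fully down; pressing it 3 to 5 mm counts clearly
- gap5 (a point): where the underside centre of a pill box lies when home in the end gap at y = -130 mm in the rack's frame: x = -23 mm there, on the marble; the six gaps follow every 52 mm along y. Each is 46 mm wide, 32 mm deep, without a floor; a box that is home sticks 8 mm out of the mouth
- rail5 (a point): top centre of the sprung length of brass rail behind the gap at y = -130 mm, at x = +16 mm in the rack's frame, 52 mm above the slab when up. It is 22 mm wide (rack's x) and 51 mm long (along the row): flat for the middle 20 mm, its ends bevelled down about 6.5 mm so that a pressing fingertip can run on to the next, 52 mm away
- leaf5 (a joint): how far the rail length at rail5 is pressed down, m: 0 up, 0.007 fully down; springs back by itself; takes about 1.2 N to start and 3.3 N fully down; pressing it 3 to 5 mm counts clearly
- stopper: bystander, loose, to be left alone: cobalt glass stopper, 32 mm across, 45 mm high. Origin at the middle of its underside
- dome: bystander, loose, to be left alone: pewter silvering dome, 72 mm across, 55 mm high. Origin at the middle of its underside
- vial_a: bystander, loose, to be left alone: corked amber vial, 24 mm across, 42 mm high, standing in the end gap at the rack's +y end. Origin at the middle of its underside
- vial_b: bystander, loose, to be left alone: corked amber vial, 24 mm across, 42 mm high, standing in the end gap at the rack's -y end. Origin at the middle of its underside
- weight: bystander, loose, to be left alone: brass knob weight, 28 mm across, 38 mm high. Origin at the middle of its underside
- mortar: bystander, loose, to be left alone: white mortar, 90 mm across, 65 mm high. Origin at the middle of its underside

How it is judged:
By the outcome, as a careful person would: the job done as asked, in the order asked, and still so for the second after the job is handed in, with the robot touching nothing.
It also fails if it takes over 67 s, if anything falls off the work surface, if the arm or the gripper's body presses on something with over 40 N, if the wrist force passes 120 N, or if a joint passes its speed limit or range.

## Working session

There is one attempt and no reset: what is moved stays moved. The work goes in short steps, Python scripts to look and compute and a shell command to move; the robot and the scene stay as the last step left them, time stands still between calls to the robot, and variables do not carry over. Pictures are saved under pics/ and viewed, about 8 in all and at most 12, crops included, and the job is handed in when it is done.

```bash
mkdir -p pics; ls
python3 - <<'E'
from station import *
import cv2,numpy as np
s=observe();print({k:np.round(v,3).tolist() for k,v in s.items()})
for n in("top","scene"):
    g=get_image(n);cv2.imwrite(f"pics/{n}0.png",g["color"][:,:,::-1]);np.savez(f"{n}0.npz",**g)
    print(n,g["K"].tolist(),np.round(g["extrinsics"],3).tolist())
E
```

```text
pics
{'time_s': 0.0, 'qpos': [1.189, 0.427, 0.074, 1.607, -0.034, 1.111, -0.067], 'qvel': [-0.001, -0.002, -0.001, 0.001, -0.001, 0.002, -0.001], 'effort': [0.0, -93.582, 3.667, -45.417, -0.049, 0.02, 0.0], 'ee_pos': [155.604, -656.355, 204.773], 'tcp_rot': [0.993, 0.116, -0.0, -0.001], 'contact_force': [0.166, 0.775, 0.148], 'wrist_torque': [-0.043, 0.01, -0.05], 'gripper_width': 93.688}
top [[448.0942905770745, 0.0, 284.3543595803185], [0.0, 448.0942905770745, 208.3119028956734], [0.0, 0.0, 1.0]] [[0.018, -1.0, 0.007, -12.558], [-0.98, -0.019, -0.197, 575.56], [0.197, -0.003, -0.98, 1069.833], [0.0, 0.0, 0.0, 1.0]]
scene [[438.23609375198976, 0.0, 278.29931259936046], [0.0, 438.23609375198976, 202.41413815099625], [0.0, 0.0, 1.0]] [[-0.289, 0.957, 0.018, 185.878], [0.553, 0.182, -0.813, -258.853], [-0.781, -0.225, -0.583, 1557.034], [0.0, 0.0, 0.0, 1.0]]
```

View pics/top0.png

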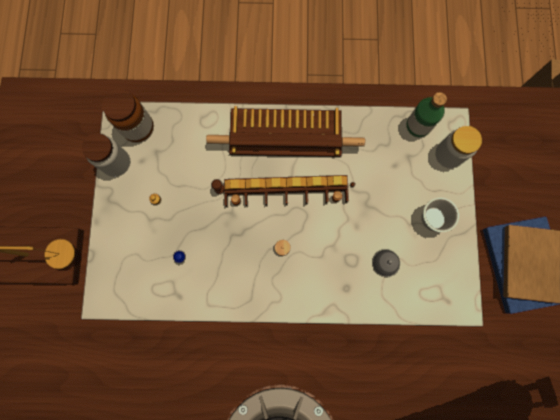

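View pics/scene0.png

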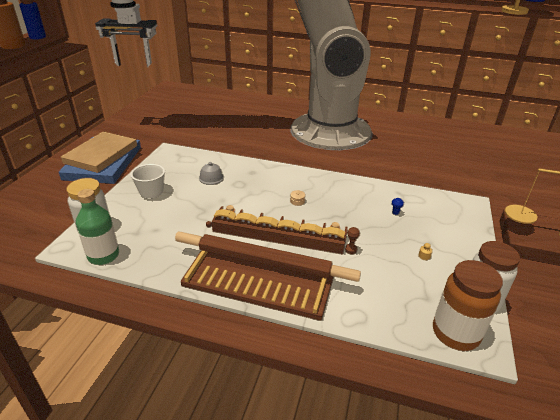

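The top view shows the finial at (217,186) and the stub at (352,184). The gap mouths face the robot, the pill box is at (282,247), and a press with a roller stands behind the rack. Next I'll measure the rail line and the box.

```bash
cat > h.py <<'E'
import numpy as np,cv2
def ray(g,uv,z):
    K,E=g["K"],g["extrinsics"];R,t=E[:3,:3],E[:3,3]
    uv=np.atleast_2d(uv).astype(float)
    d=np.c_[(uv-K[:2,2])/K[0,0],np.ones(len(uv))]@R;c=-R.T@t
    return c+d*((z-c[2])/d[:,2])[:,None]
def dep(g,vu):
    v,u=vu;K,E=g["K"],g["extrinsics"];z=g["depth"][v,u]
    p=np.c_[(u-K[0,2])/K[0,0]*z,(v-K[1,2])/K[1,1]*z,z]
    return (p-E[:3,3])@E[:3,:3]
E
python3 - <<'E'
from h import *
g=dict(np.load("top0.npz"));c=g["color"];hsv=cv2.cvtColor(c,cv2.COLOR_RGB2HSV)
def roi(m,u0,u1,v0,v1):
    o=np.zeros(m.shape,bool);o[v0:v1,u0:u1]=m[v0:v1,u0:u1];return o
yel=roi((hsv[...,0]>16)&(hsv[...,0]<32)&(hsv[...,1]>110)&(hsv[...,2]>110),219,352,170,193)
P=dep(g,np.nonzero(yel));print("rail z pct",np.percentile(P[:,2],[5,25,50,75,95]),len(P))
v,u=np.nonzero(yel);W=ray(g,np.c_[u,v],66)[:,:2].astype(np.float32)
print("rail rect",cv2.minAreaRect(W), "median per col ends",u.min(),u.max())
# pillbox, finial, stub, press
for n,b,h in(("box",(268,298,234,260),40),("fin",(208,225,176,195),50),("stub",(348,358,178,190),28),("press",(200,370,100,162),70),("rack",(222,350,172,210),45)):
    D=np.zeros(yel.shape,bool);D[b[2]:b[3],b[0]:b[1]]=1
    Q=dep(g,np.nonzero(D));vv,uu=np.nonzero(D)
    k=Q[:,2]>(15+ (6 if n=="stub" else 12));Q=Q[k]
    print(n,len(Q),"min",Q.min(0).round(1),"max",Q.max(0).round(1),"mean",Q.mean(0).round(1),"z90",np.percentile(Q[:,2],[50,90,98]).round(1))
big=cv2.resize(c[165:265,205:365],None,fx=5,fy=5,interpolation=cv2.INTER_CUBIC);cv2.imwrite("pics/crop.png",big[:,:,::-1])
E
```

```text
rail z pct [51.2817929  62.32209224 64.93465845 67.00930502 69.65334463] 1053
rail rect ((643.1941528320312, -2.8388824462890625), (25.419883728027344, 308.5711364746094), 3.0282411575317383) median per col ends 224 346
box 206 min [353.7 -18.   28.2] max [ 498.4   19.8 1162.3] mean [475.1   1.2  77.8] z90 [  39.8   43.3 1162.3]
fin 140 min [613.  152.5  27.3] max [651.4 182.7  82.8] mean [630.1 166.7  65.9] z90 [74.6 79.7 81.8]
stub 25 min [ 642.9 -185.9   23.1] max [ 655.5 -172.6   30.3] mean [ 649.7 -178.6   26.8] z90 [27.5 30.  30.1]
press 5687 min [ 353.7 -206.3   27. ] max [ 854.9  203.1 1162.3] mean [777.7  -1.7  55.4] z90 [36.5 70.9 73.7]
rack 2430 min [ 353.7 -165.    27. ] max [ 668.6  161.3 1162.3] mean [630.3  -3.9  61.5] z90 [51.9 67.3 70.3]
```

View pics/crop.png

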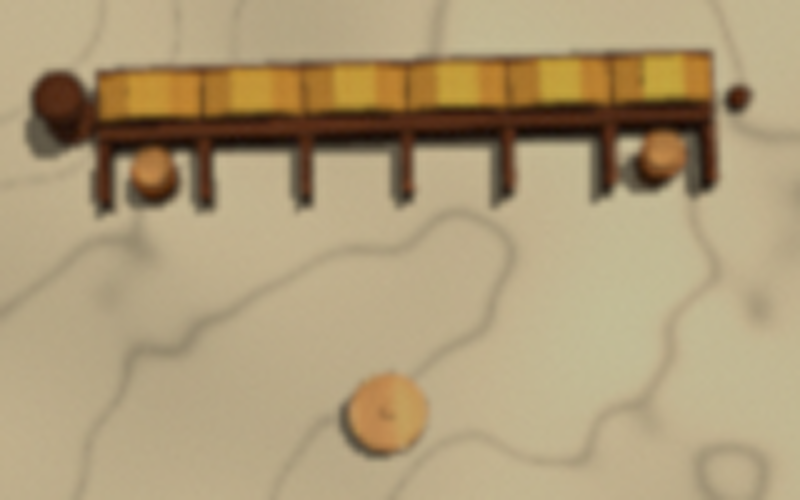

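The crop shows six rail lengths, with seams at crop x≈98, 202, 303, 408, 508, 610 and 712. The third gap lies between the dividers at 303 and 405. The box rim centre is at (388,413). I'll cross-check the rack pose with the seams and noses.

Run:
```python
from h import *
g=dict(np.load("top0.npz"))
px=lambda a:np.array(a)/5.+[204.6,164.6]
nose=ray(g,px([(104,207),(205,206),(305,202),(405,200),(505,196),(608,194),(708,188)]),45)
print("noses",nose.round(1).tolist(),"pitch",np.linalg.norm(np.diff(nose,axis=0),axis=1).round(1))
n=nose[:,:2];th=np.arctan2(*( (n[-1]-n[0])*[1,-1]));print("yaw",np.degrees(th))
th=np.radians(3.0);R=np.array([[np.cos(th),-np.sin(th)],[np.sin(th),np.cos(th)]])
print("origin from noses",n.mean(0)-R@[-35,0],"from rail",np.array([643.2,-2.8])-R@[16,0])
s=ray(g,px([(100,95),(202,95),(303,93),(408,90),(508,88),(610,85),(712,80)]),61);print("seams",s.round(1).tolist(),s[:,:2].mean(0))
b=ray(g,px([(388,413)]),40)[0];print("box",b, "r",np.linalg.norm(ray(g,px([(348,413)]),40)-ray(g,px([(428,413)]),40))/2)
O=(n.mean(0)-R@[-35,0]+np.array([643.2,-2.8])-R@[16,0])/2
print("O",O)
f=lambda p:(R.T@(np.array(p)-O)).round(1)
print("rackframe box",f(b[:2]),"fin",f((630.1,166.7)))
T=R@np.array([[1,0],[0,-1]])
for a,q in(((155.6,-656.4),(440,-330)),((440,-330),O+R@[16,128])):print("tool shift",(T.T@(np.array(q)-a)).round(1),q)
```

```text
noses [[581.3, 148.0, 45.0], [582.8, 96.6, 45.0], [585.9, 45.8, 45.0], [587.9, -5.1, 45.0], [590.9, -56.0, 45.0], [593.0, -108.6, 45.0], [597.1, -159.6, 45.0]] pitch [51.3 50.9 50.9 51.  52.6 51.2]
yaw 2.932246033584937
origin from noses [623.34772892  -3.72192763] from rail [627.22192744  -3.6373753 ]
seams [[635.9, 150.4, 61.0], [636.9, 98.8, 61.0], [638.9, 47.7, 61.0], [641.5, -5.5, 61.0], [643.6, -56.3, 61.0], [646.1, -108.0, 61.0], [649.8, -159.9, 61.0]] [641.81857928  -4.69678445]
box [479.48648731   1.56497995  40.        ] r 20.086071397620643
O [625.28482818  -3.67965146]
rackframe box [-145.3   12.9] fin [ 13.7 169.9]
tool shift [ 301.1 -311.1] (440, -330)
tool shift [ 218.1 -444.2] [634.56389834 124.98230429]
```

```bash
python3 -m crank '[[[0,0,0,0,0,0.09,0],[0,0,0,0,0,0.09,0],[30,-31,0,0,0,0,0],[30,-31,0,0,0,0,0],[30,-31,0,0,0,0,0],[30,-31,0,0,0,0,0],[30,-31,0,0,0,0,0],[30,-31,0,0,0,0,0],[30,-31,0,0,0,0,0],[30,-31,0,0,0,0,0],[30,-31,0,0,0,0,0],[30,-31,0,0,0,0,0]]]'
```

```text
time_s: 1.6
ee_pos: [439.6, -330.2, 205.4]
tcp_rot: [1.0, 0.026, -0.0, -0.0]
contact_force: [0.8, -0.7, -0.3]
gripper_width: 0.4
```

```bash
python3 -m crank '[[[20,-40,0,0,0,0,0],[20,-40,0,0,0,0,0],[20,-40,0,0,0,0,0],[20,-40,0,0,0,0,0],[20,-40,0,0,0,0,0],[20,-40,0,0,0,0,0],[20,-40,0,0,0,0,0],[20,-40,0,0,0,0,0],[20,-40,20,0,0,0,0],[20,-40,30,0,0,0,0],[18,-44,30,0,0,0,0],[0,0,30,0,0,0,0]]]'
python3 - <<'E'
from station import *
from h import *
s=observe();print(s["ee_pos"],s["contact_force"])
g=get_image("scene");cv2.imwrite("pics/s1.png",cv2.resize(g["color"][120:270,180:400],None,fx=3.6,fy=3.6,interpolation=cv2.INTER_CUBIC)[:,:,::-1])
E
```

```text
time_s: 3.1
ee_pos: [633.2, 128.2, 94.0]
tcp_rot: [1.0, 0.029, -0.0, -0.001]
contact_force: [0.5, -0.8, -0.3]
gripper_width: 0.7
[633.17993594 128.2120788   93.9829591 ] [ 0.4695771  -0.7777899  -0.25007135]
```

View pics/s1.png

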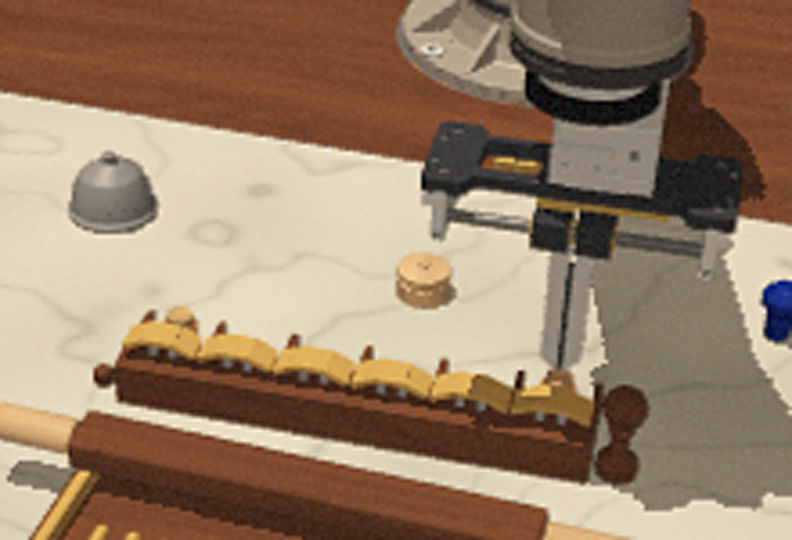

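The fingertip, at crop (565,365), hovers over the first length next to the finial, and the box and vials are clear. I'll descend now and watch the force.

```bash
python3 -m crank '[[[1,3,10,0,0,0,0],[1,0,10,0,0,0,0],[0,0,4,0,0,0,0],[0,0,2,0,0,0,0],[0,0,0,0,0,0,0]]]'; python3 -m crank '[[[0,0,2,0,0,0,0],[0,0,2,0,0,0,0],[0,0,0,0,0,0,0],[0,0,0,0,0,0,0]]]'
```

```text
time_s: 3.78
ee_pos: [635.5, 120.6, 69.9]
tcp_rot: [1.0, 0.026, 0.0, -0.0]
contact_force: [-0.9, 1.1, 0.5]
gripper_width: 0.5
time_s: 4.28
ee_pos: [635.5, 120.7, 65.6]
tcp_rot: [1.0, 0.026, 0.0, -0.0]
contact_force: [0.6, 0.1, 1.6]
gripper_width: 0.5
```

```bash
python3 -m crank '[[[0,0,2,0,0,0,0],[0,0,1,0,0,0,0],[0,0,0,0,0,0,0],[0,0,0,0,0,0,0]]]'
python3 - <<'E'
from station import *
import numpy as np
from h import *
s=observe();print(s["ee_pos"],s["contact_force"])
g=get_image("scene");cv2.imwrite("pics/s2.png",cv2.resize(g["color"][190:260,200:370],None,fx=4.7,fy=4.7,interpolation=cv2.INTER_CUBIC)[:,:,::-1])
E
```

```text
time_s: 4.78
ee_pos: [635.5, 120.7, 62.6]
tcp_rot: [1.0, 0.026, 0.0, -0.0]
contact_force: [0.5, -0.1, 2.2]
gripper_width: 0.3
[635.51644724 120.66290507  62.61747705] [ 0.5181585  -0.09216294  2.2096338 ]
```

View pics/s2.png

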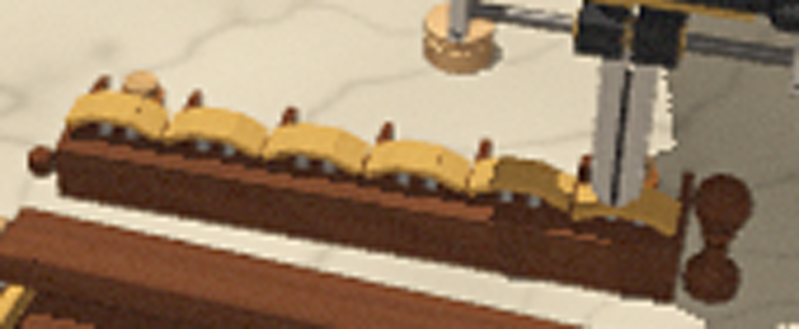

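The finger at crop (620,200) has visibly pressed the first length, with the second still up. Now I'll slide along the row.

```bash
python3 -m crank '[[[0,5,0,0,0,0,0],[0,5,0,0,0,0,0],[0,5,0,0,0,0,0],[0,5,0,0,0,0,0],[0,5,0,0,0,0,0],[0,5,0,0,0,0,0],[0,5,0,0,0,0,0],[0,5,0,0,0,0,0],[0,5,0,0,0,0,0],[0,0,0,0,0,0,0],[0,0,0,0,0,0,0]]]'
```

```text
time_s: 6.2
ee_pos: [637.8, 75.1, 62.5]
tcp_rot: [1.0, 0.026, -0.0, 0.0]
contact_force: [0.2, -0.9, 2.3]
gripper_width: 0.6
```

```bash
python3 -m crank '[[[0,5,0,0,0,0,0],[0,5,0,0,0,0,0],[0,5,0,0,0,0,0],[0,5,0,0,0,0,0],[0,5,0,0,0,0,0],[0,5,0,0,0,0,0],[0,5,0,0,0,0,0],[0,5,0,0,0,0,0],[0,5,0,0,0,0,0],[0,5,0,0,0,0,0],[0,0,0,0,0,0,0],[0,0,0,0,0,0,0]]]'
python3 - <<'E'
from station import *
from h import *
g=get_image("scene");cv2.imwrite("pics/s3.png",cv2.resize(g["color"][190:260,200:370],None,fx=4.7,fy=4.7,interpolation=cv2.INTER_CUBIC)[:,:,::-1])
E
```

```text
time_s: 7.7
ee_pos: [640.4, 25.2, 62.5]
tcp_rot: [1.0, 0.026, -0.0, 0.0]
contact_force: [0.4, -0.7, 1.9]
gripper_width: 0.6
```

View pics/s3.png

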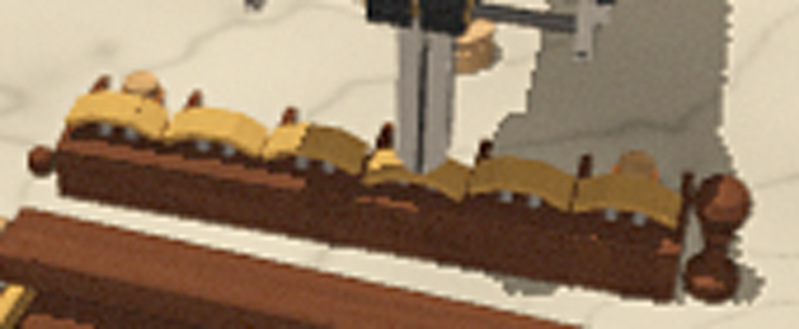

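The third length is pressed (crop (425,165)), the first and second have sprung back, and the fourth is untouched. I'll lift and move behind the box with the jaws slightly open, to make a centring cradle.

```bash
python3 -m crank '[[[0,0,-20,0,0,0,0],[0,0,-20,0,0,0,0],[0,0,-20,0,0,0,0],[-20,2,0,0,0,0,0.21],[-25,2,0,0,0,0,0.21],[-30,2,0,0,0,0,0.21],[-30,2,0,0,0,0,0.21],[-30,2,0,0,0,0,0.21],[-30,2,0,0,0,0,0.21],[-25,2,0,0,0,0,0.21],[-13,1,0,0,0,0,0.21],[0,0,0,0,0,0,0.21]]]'
python3 -m crank '[[[0,0,25,0,0,0,0.21],[0,0,25,0,0,0,0.21],[0,0,20,0,0,0,0.21],[0,0,0,0,0,0,0.21]]]'
python3 - <<'E'
from station import *
from h import *
s=observe();print(s["ee_pos"],s["contact_force"],s["gripper_width"])
g=get_image("scene");c=g["color"]
cv2.imwrite("pics/s4.png",cv2.resize(c[90:260,190:420],None,fx=3.4,fy=3.4,interpolation=cv2.INTER_CUBIC)[:,:,::-1])
E
```

```text
time_s: 9.25
ee_pos: [438.7, -0.0, 123.3]
tcp_rot: [1.0, 0.026, 0.001, 0.0]
contact_force: [0.5, -0.9, -0.3]
gripper_width: 19.9
time_s: 9.75
ee_pos: [438.6, 0.4, 51.6]
tcp_rot: [1.0, 0.027, -0.001, -0.0]
contact_force: [0.1, -0.3, -0.4]
gripper_width: 19.7
[4.38554389e+02 4.01291230e-01 5.16209503e+01] [ 0.13632506 -0.26101038 -0.3681513 ] 19.727810906856575
```

View pics/s4.png

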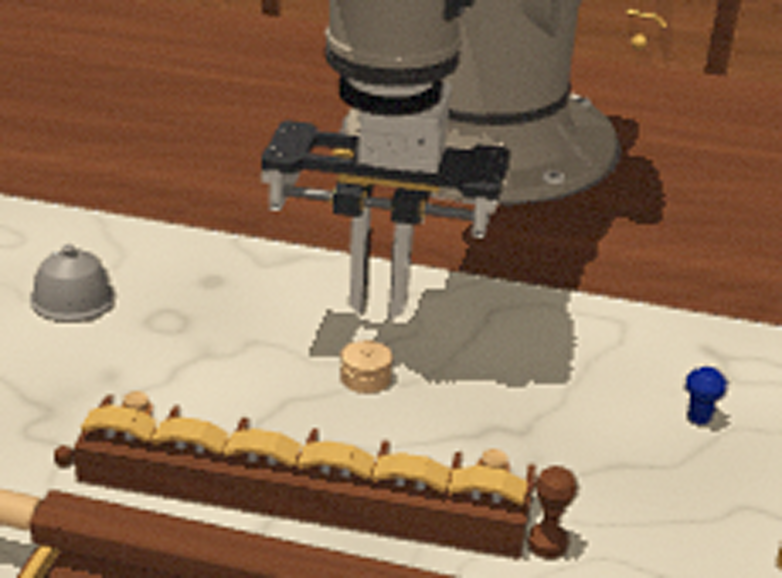

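The jaws sit behind the box, with fingers at crop (360,310) and (400,315) and the box at (366,365), and all bystanders are in place. I'll lower and make gentle contact.

```bash
python3 -m crank '[[[0,1,15,0,0,0,0.21],[0,0,10,0,0,0,0.21],[0,0,4,0,0,0,0.21],[0,0,0,0,0,0,0.21],[4,0,0,0,0,0,0.21],[4,0,0,0,0,0,0.21],[4,0,0,0,0,0,0.21],[4,0,0,0,0,0,0.21],[3,0,0,0,0,0,0.21],[3,0,0,0,0,0,0.21],[0,0,0,0,0,0,0.21]]]'
python3 -m crank '[[[4,-0.7,0,0,0,0,0.21],[4,-0.7,0,0,0,0,0.21],[4,-0.7,0,0,0,0,0.21],[4,-0.7,0,0,0,0,0.21],[4,-0.7,0,0,0,0,0.21],[4,-0.7,0,0,0,0,0.21],[4,-0.7,0,0,0,0,0.21],[4,-0.7,0,0,0,0,0.21],[4,-0.7,0,0,0,0,0.21],[0,0,0,0,0,0,0.21]]]'
python3 - <<'E'
from station import *
from h import *
s=observe();print(s["ee_pos"],s["contact_force"],s["gripper_width"])
p=s["ee_pos"];a=np.radians(3);d=p[:2]-[626,-4];print("rack tcp",d[0]*np.cos(a)+d[1]*np.sin(a),-d[0]*np.sin(a)+d[1]*np.cos(a))
g=get_image("scene");c=g["color"]
cv2.imwrite("pics/s5.png",cv2.resize(c[90:260,190:420],None,fx=3.4,fy=3.4,interpolation=cv2.INTER_CUBIC)[:,:,::-1])
E
```

```text
time_s: 11.18
ee_pos: [460.7, 0.3, 23.5]
tcp_rot: [1.0, 0.026, 0.0, -0.0]
contact_force: [-0.3, 0.7, -0.3]
gripper_width: 19.7
time_s: 12.42
ee_pos: [496.4, 8.5, 23.5]
tcp_rot: [1.0, 0.026, 0.0, -0.0]
contact_force: [-0.7, 0.3, 0.5]
gripper_width: 19.9
[496.42400054   8.5296618   23.49513128] [-0.69924591  0.29788421  0.47790875] 19.872117737648928
rack tcp -128.7426682285938 19.29397416904731
```

View pics/s5.png

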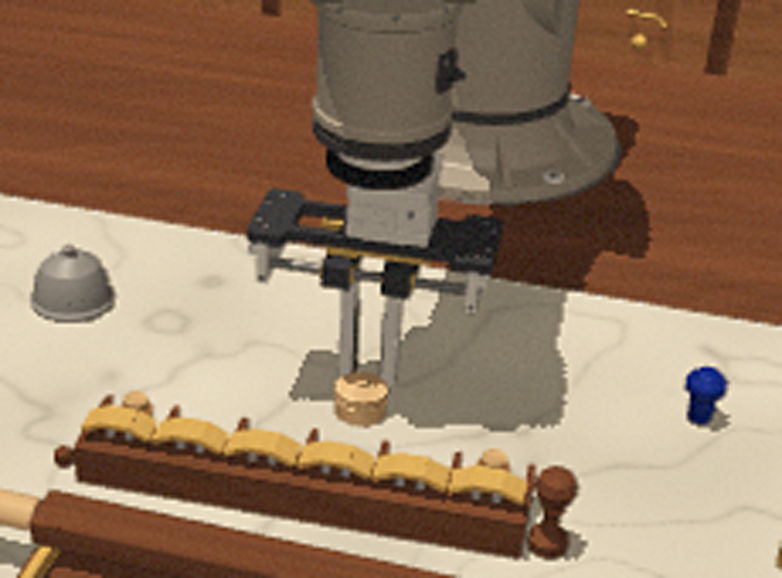

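```bash
python3 -m crank '[[[4,-0.8,0,0,0,0,0.21],[4,-0.8,0,0,0,0,0.21],[4,-0.8,0,0,0,0,0.21],[4,-0.9,0,0,0,0,0.21],[4,-0.9,0,0,0,0,0.21],[4,-0.9,0,0,0,0,0.21],[4,-0.8,0,0,0,0,0.21],[4,-0.8,0,0,0,0,0.21],[0,0,0,0,0,0,0.21]]]'
python3 - <<'E'
from station import *
from h import *
s=observe();print(s["ee_pos"],s["contact_force"],s["gripper_width"])
a=np.radians(3)
def rk(p):d=np.array(p)[:2]-[626,-4];return (d[0]*np.cos(a)+d[1]*np.sin(a)).round(1),(-d[0]*np.sin(a)+d[1]*np.cos(a)).round(1)
print("rack tcp",rk(s["ee_pos"]))
g=get_image("scene");c=g["color"];cv2.imwrite("pics/s6.png",cv2.resize(c[185:255,230:360],None,fx=6,fy=6,interpolation=cv2.INTER_CUBIC)[:,:,::-1])
# predicted pixels of gap-2 edges and box centre at z=15..40
K,E=g["K"],g["extrinsics"]
def pj(x,y,z):
    w=np.array([626+x*np.cos(a)-y*np.sin(a),-4+x*np.sin(a)+y*np.cos(a),z]);q=K@(E[:3,:3]@w+E[:3,3]);return ((q[:2]/q[2]-[230,185])*6).round(0)
print("div0,52 nose",pj(-35,0,45),pj(-35,52,45),"box top",pj(-71,26,42),"seams",pj(16,0,61),pj(16,52,61))
E
```

```text
time_s: 13.6
ee_pos: [528.0, 16.9, 23.5]
tcp_rot: [1.0, 0.026, 0.0, -0.0]
contact_force: [-0.3, -0.4, 0.2]
gripper_width: 19.8
[528.03346389  16.92175256  23.50709126] [-0.34988268 -0.37149203  0.17573476] 19.839578937996336
rack tcp (np.float64(-96.7), np.float64(26.0))
div0,52 nose [315. 180.] [440. 200.] box top [395. 145.] seams [285. 224.] [416. 246.]
```

View pics/s6.png

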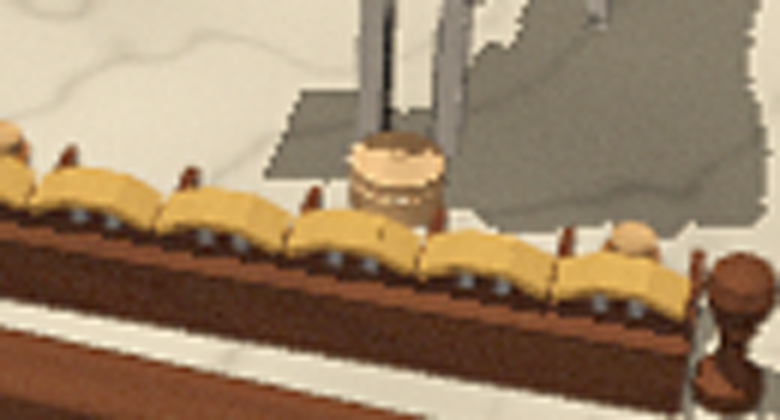

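The box top is at crop (397,157), centred between the third gap's noses at (312,190) and (438,210), within about 1 mm of prediction. I'll push straight in.

```bash
python3 -m crank '[[[4,0,0,0,0,0,0.21],[4,0,0,0,0,0,0.21],[4,0,0,0,0,0,0.21],[4,0,0,0,0,0,0.21],[4,0,0,0,0,0,0.21],[4,0,0,0,0,0,0.21],[4,0,0,0,0,0,0.21],[4,0,0,0,0,0,0.21],[4,0,0,0,0,0,0.21],[4,0,0,0,0,0,0.21],[2,0,0,0,0,0,0.21],[0,0,0,0,0,0,0.21]]]'
python3 -m crank '[[[1,0,0,0,0,0,0.21],[1,0,0,0,0,0,0.21],[1,0,0,0,0,0,0.21],[0,0,0,0,0,0,0.21]]]'
```

```text
time_s: 15.15
ee_pos: [569.8, 19.1, 23.5]
tcp_rot: [1.0, 0.026, 0.0, -0.0]
contact_force: [0.9, -0.0, -0.1]
gripper_width: 19.7
time_s: 15.65
ee_pos: [572.7, 19.2, 23.5]
tcp_rot: [1.0, 0.026, 0.0, -0.0]
contact_force: [-0.8, -0.3, 0.1]
gripper_width: 20.0
```

```bash
python3 -m crank '[[[1,0,0,0,0,0,0.21],[1,0,0,0,0,0,0.21],[0,0,0,0,0,0,0.21]]]';python3 -m crank '[[[1,0,0,0,0,0,0.21],[0,0,0,0,0,0,0.21]]]';python3 -m crank '[[[1,0,0,0,0,0,0.21],[0,0,0,0,0,0,0.21]]]'
```

```text
time_s: 16.02
ee_pos: [574.8, 19.3, 23.5]
tcp_rot: [1.0, 0.026, 0.0, -0.0]
contact_force: [0.2, -0.1, -0.7]
gripper_width: 19.7
time_s: 16.27
ee_pos: [575.7, 19.3, 23.5]
tcp_rot: [1.0, 0.026, 0.0, -0.0]
contact_force: [0.4, 0.1, -0.5]
gripper_width: 19.8
time_s: 16.52
ee_pos: [576.7, 19.4, 23.5]
tcp_rot: [1.0, 0.026, -0.0, -0.0]
contact_force: [-0.1, 0.2, 0.4]
gripper_width: 19.8
```

```bash
for i in 1 2 ; do python3 -m crank '[[[1,0,0,0,0,0,0.21],[0,0,0,0,0,0,0.21]]]'|grep -E "ee_pos|force"; done
python3 - <<'E'
from station import *
from h import *
g=get_image("scene");c=g["color"];cv2.imwrite("pics/s7.png",cv2.resize(c[185:255,230:360],None,fx=6,fy=6,interpolation=cv2.INTER_CUBIC)[:,:,::-1])
E
```

```text
ee_pos: [577.2, 19.4, 23.4]
contact_force: [-4.5, 0.1, 1.2]
ee_pos: [577.6, 19.4, 23.3]
contact_force: [-7.6, 0.0, 4.0]
```

View pics/s7.png

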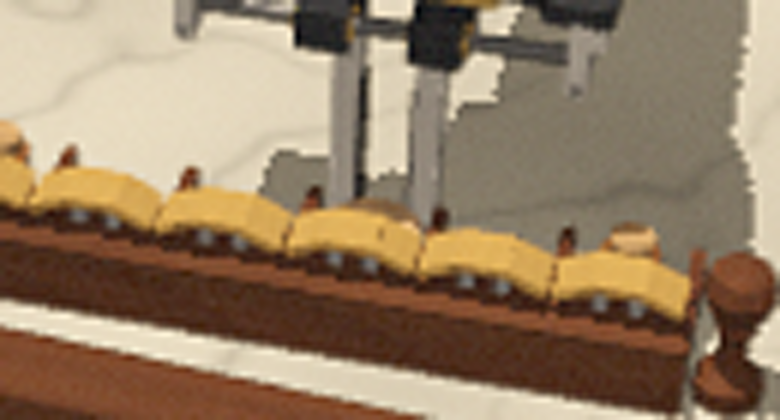

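The force rose to 7.6 N at a box position of about −22 mm in the rack frame, so the box is against the back. I'll back off, lift clear and check from above.

```bash
python3 -m crank '[[[-1,0,0,0,0,0,0.21],[-2,0,0,0,0,0,0.21],[-5,0,0,0,0,0,0.21],[-15,0,0,0,0,0,0.21],[-25,0,0,0,0,0,0.21],[-25,0,0,0,0,0,0.21],[0,0,-40,0,0,0,0.21],[0,0,-50,0,0,0,0.21],[0,0,-50,0,0,0,0.21],[0,40,-40,0,0,0,0.21],[0,50,0,0,0,0,0.21],[0,50,0,0,0,0,0.21]]]'
python3 -m crank '[[[0,50,0,0,0,0,0.21],[0,50,0,0,0,0,0.21],[0,50,0,0,0,0,0.21],[0,40,0,0,0,0,0.21],[0,0,0,0,0,0,0.21]]]'
python3 - <<'E'
from station import *
from h import *
g=get_image("top");c=g["color"];np.savez("top1.npz",**g)
cv2.imwrite("pics/t2.png",cv2.resize(c[165:275,140:400],None,fx=3,fy=3,interpolation=cv2.INTER_CUBIC)[:,:,::-1])
o=np.load("top0.npz")["color"];d=cv2.absdiff(c,o).max(2)>60
n,l,st,ct=cv2.connectedComponentsWithStats(d.astype(np.uint8))
print([(st[i].tolist()) for i in range(1,n) if st[i,4]>15])
E
```

```text
time_s: 18.58
ee_pos: [512.5, -125.6, 204.2]
tcp_rot: [1.0, 0.027, 0.001, 0.0]
contact_force: [0.5, 0.9, -1.4]
gripper_width: 19.6
time_s: 19.2
ee_pos: [521.6, -316.8, 202.9]
tcp_rot: [1.0, 0.024, -0.0, 0.0]
contact_force: [1.2, 0.8, -0.4]
gripper_width: 19.8
[[484, 129, 76, 101, 4537], [305, 136, 187, 191, 9510], [271, 192, 11, 4, 36], [268, 202, 13, 7, 38], [487, 227, 73, 140, 3313], [273, 240, 12, 17, 121], [442, 354, 30, 21, 246], [441, 377, 6, 5, 19], [485, 376, 75, 44, 2584], [272, 385, 26, 4, 57], [263, 386, 8, 3, 17], [231, 390, 75, 30, 963]]
```

View pics/t2.png

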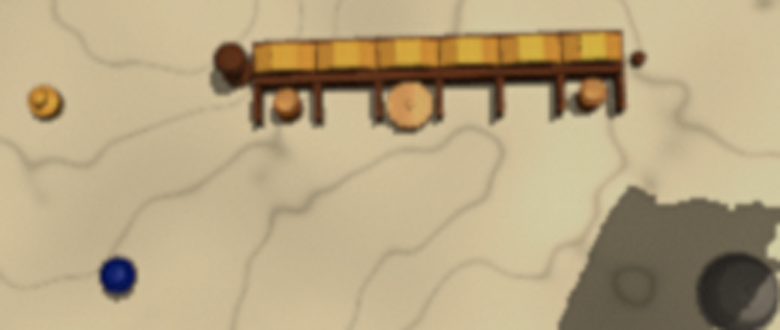

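The box, at crop (410,106), sits in the third gap touching the beam, upright. The vials, stopper, weight and dome are unmoved. I'll do one numeric check, then sign off.

Run:
```python
from station import *
from h import *
g=dict(np.load("top1.npz"));b=ray(g,[[410/3+139.7,106/3+164.7]],40)[0]
a=np.radians(3);d=b[:2]-[626,-4];x,y=d[0]*np.cos(a)+d[1]*np.sin(a),-d[0]*np.sin(a)+d[1]*np.cos(a)
print(x,y,observe()["time_s"])
if abs(x+23)<3.5 and abs(y-26)<4: print(sign_off())
```

```text
-24.353935202052416 24.073989431709666 19.25
the job is handed in; nothing more can be done
None
```

The job is done and handed in at 19.3 s.

- **Rail:** I ran the shut fingertips along the brass rail from the finial end, pressing the first, second and third lengths down about 4 mm in one slide, at about 2 N. I lifted off near the middle of the third, and pictures showed the fourth length still up.
- **Pill box:** I pushed the box flat along the marble, cradled between the slightly open fingers, into the third gap. At the back the push force rose to 7.6 N. I did not lift it, and it looked upright in every picture.
- **Final check:** From above, the box centre measured (−24.4, +24.1) mm in the rack frame. The target is (−23, +26) mm, so it is within the 2 mm camera calibration, and it looks in contact with the beam.
- **Bystanders:** The vials, stopper, weight and dome looked unmoved. The mortar was not in the last picture viewed, and the image comparison could not check it because the arm covered that area, but the arm passed well above it.
- **Disagreement:** Two estimates of the rack's x position, from the noses and from the rail, differed by about 4 mm. I used a value between them, and the contact force settled the final depth.

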